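# Fold the terminal-box cover over and tuck it under its lip

### The job

Close the yellow cover of the grey terminal box: push it over from behind with your fingertips until it lies flat, then, keeping it pressed down, push its black ridge toward the orange lip until the cover's edge is tucked fully home beneath the lip, and let go so that the lip alone holds it shut. Only push on the cover's outer face: do not pinch it, and do not touch the black rubber seal on its inner face. Do not lift or shift anything else on the bench.

Things in the scene. Friction and masses are not known exactly. Their poses are not given: they have to be found in the camera images.
- box: grey open-topped terminal box 150 x 160 x 60 mm (x, y, height) fixed in the middle of a plywood board 260 x 340 x 12 mm, which is fixed to the bench. Origin: centre of the board's underside, on the bench; z up; +x runs from the hinge side of the box to the side with the orange lip, y along the hinge. The board is turned about the vertical. Hinge and lip do not move relative to it.
- hinge (a point): middle of the cover's hinge line on the box with the cover slid fully back: 65 mm on the -x side of the box's centre, 72 mm above the bench; axes as box. The cover is a yellow plate 115 mm from hinge line to free edge, 150 mm wide along y, 4 mm thick: when shut it covers 0 to 115 mm in +x of this point, with its outer (top) face 4 mm above it.
- lip_edge (a point): middle of the lower edge, on the hinge side, of the orange retaining lip: a fixed rigid flange 120 mm wide and 4 mm thick which overhangs toward the hinge by 16 mm from its riser. It lies 119 mm in +x of hinge and 8 mm above it; axes as box. A flat cover that is slid fully back ends 4 mm short of it and its outer face lies 4 mm below it, so the edge passes beneath once the cover is pressed flat; slid fully home it reaches 10 mm under the lip.
- ridge (a point): on the cover: middle of the upright face of the black push ridge on the outer face, 70 mm from the hinge line, 100 mm wide along y, top 7 mm above the outer face. That face looks toward the hinge and is what a fingertip pushes to slide the cover; behind it the ridge slopes down to the plate, so it cannot be pinched. The outer face between hinge line and ridge is flat and clear. Its x axis points along the cover from the hinge to the free edge, z out of the outer face.
- cover (a joint): cover angle, rad: 0 = flat, shut; 1.57 = upright; starts at about 1.7 to 2.1, leaning back beyond upright to the box's -x side (toward the robot). Its outer face then looks toward the robot. A weak spring (about 0.15 N m at flat) raises the cover again unless it is held or tucked; tucked, it rests up against the lip at about 0.035 rad.
- cover_slide (a joint): slide of the cover and its hinge pin in slotted ears along the box's +x, m: 0 = fully back (start), 0.014 = fully home under the lip. Friction: moves at about 4 N and stays where it is left; folding the cover by pushing 40 mm or more from the hinge takes less than that.
- seal: black rubber seal 85 x 130 x 3 mm glued on the cover's inner face: not to be touched. Origin at the hinge line; axes as ridge.
- screwdriver: red screwdriver 190 mm long lying on the board beside the box: leave alone. Origin in its underside.
- tape: blue tape ring, 68 mm across, 19 mm high, on the board beside the box: leave alone. Origin at centre of underside.
- round_box: white round junction box, 72 mm across, 32 mm high, on the board beside the box: leave alone. Origin at centre of underside.
- spray: spray can, 58 mm across, 170 mm high, on the bench: leave alone. Origin at centre of underside.
- mug: blue mug, 82 mm across, 92 mm high, on the bench: leave alone. Origin at centre of underside.

How it is judged:
By the outcome, as a careful person would: the job done as asked, in the order asked, and still so for the second after the job is handed in, with the robot touching nothing.
It also fails if it takes over 48 s, if anything falls off the work surface, if the arm or the gripper's body presses on something with over 40 N, if the wrist force passes 120 N, or if a joint passes its speed limit or range.

### The arm

A 6-joint arm with a two-finger parallel gripper is mounted at the origin on the work surface. World frame = base frame: x ahead of the robot, y to its left, z up, the work surface at z = 0. Lengths are in m, angles in rad, forces in N, time in s.
With the tool pointing down it reaches from about 0.375 to 0.975 m from the base axis. Payload 3.8 kg.
Tool frame: the origin (TCP) lies midway between the tips of the shut fingers; the grasp point (between the pads) lies 19 mm behind it; x points along the fingers, z is the direction in which the jaws open and shut, and the axes are right-handed (so a half turn about x gives the same grasp; the last joint's range is limited). The gripper opens to 85 mm and grips with 20 to 120 N. Pads are 22 mm wide; open, the fingers measure 114 mm over their backs; the gripper's body (76 mm by 85 mm) begins 54 mm behind the grasp point. The pads swing forward as they close: fully open they stand 13 mm farther back than shut.
Start: joints at [-1.157, 0.264, 1.604, -0, 1.274, -0.037], TCP at [0.294, -0.608, 0.231] pointing down, gripper open.
Joint ranges: [-2.63, 2.63], [-0.94, 2.18], [0.31, 2.57], [-1.31, 4.45], [0, 2.66], [-2.55, 2.55]. Speed limits (rad/s): [2.57, 2.57, 3.14, 3.14, 3.14, 3.14].

### API

Orientations are given as a rotation vector (axis times angle).
In Python, from workcell import * gives the robot as it stands. The module is installed in compiled form; this text tells all that it offers.
- The arm moves only by the tool carry_out, never from a script. Its arguments are lists of equal length, an entry for each row: "offset": the shift along the tool's x, y, z in cm, a list of three; "delta_rot": the turn, a rotation vector about the tool's x, y, z in degrees, a list of three. A call has exactly 5 rows; each row shifts and turns the commanded pose from where the row before left it, along the tool's axes as they then stand; what a row does not reach is not made up. A row lasts 1/12 s, in which the tool goes at most 41.7 mm and 7.16 degrees, less where a joint would pass 70% of its speed; a pose out of reach is approached as far as the arm can. A call is refused whole if a number of a shift passes 4.17 or a number of a turn 7.16, either way. A call with a gripper value outside its range is refused whole. "fingers" is the opening, from -1 (shut) to 1 (fully open), set as the call begins (left out, the last holds). The fingers move at their own pace and stop on an object; "newtons" is the grip in N (left out, the last holds). Time passes only in rows, so rows that do not move let the fingers close, or fill a call up. It gives the time, the measured TCP pose, the force and the opening at its end, in the units of the state.
- read_state(): the state, without advancing time (a new reading comes with each control period).
- read_camera(name): name is "scene" or "top"; returns (picture, depth): 480x640x3 uint8, red, green, blue; 480x640 float32, m along the optical axis (not along the pixel's ray), 0 where there is no reading.
- get_calibration(name): a dict with "fx", "fy", "cx", "cy" (pixels), "distortion" ([k1, k2, p1, p2, k3] as OpenCV has them; the pictures are not rectified), "R" (3x3) and "t" (3): a world point X has camera coordinates R X + t. Camera axes: x right, y down, z forward; pixel columns grow to the right and rows downward; lengths in m; the calibration is good to about 2 mm. A picture is of the moment at which its call begins. get_calibration takes no time and is no camera call.
- finish_job(): hands the job in, once; it reports no verdict.
The state is a dict: "time": time; "q": joint angles; "joint_vel": joint speeds; "joint_torque": joint torques, N m; "tool_pos": TCP position; "tcp_rot": TCP orientation; "wrist_force": force on the tool from outside, world axes, zero at the start; "torque": the same for the moment, N m; "width": opening from 0.0 (shut) to 1.0 (fully open).
Only numpy, scipy, OpenCV 4.12 (cv2) and the standard library are available. Lean on these libraries where they do the work, as an engineer would, in place of code of your own. Each camera call takes 0.05 s, during which the arm holds its last target. There are 200 camera calls.

## Working session

There is one attempt and no reset: what is moved stays moved. The work goes in short steps, Python scripts to look and compute and a tool call to move; the robot and the scene stay as the last step left them, time stands still between calls to the robot, and variables do not carry over. Pictures are saved under pics/ and viewed, about 8 in all and at most 12, crops included, and the job is handed in when it is done.

Besides the shell and the picture viewer there is one more tool, called after "Call:" as name(argument=value, ...) on one line, values as JSON. carry_out: Moves the arm, as the interface text tells. Its arguments: {"type":"object","properties":{"offset":{"type":"array"},"delta_rot":{"type":"array"},"fingers":{"type":"number"},"newtons":{"type":"number"}},"required":["offset","delta_rot"]}

```bash
mkdir -p pics
cat > h.py <<'E'
from workcell import *
import numpy as np, cv2
from scipy.spatial.transform import Rotation as Ro
def cloud(name):
    p,d=read_camera(name); c=get_calibration(name)
    K=np.array([[c['fx'],0,c['cx']],[0,c['fy'],c['cy']],[0,0,1.]])
    v,u=np.mgrid[0:480,0:640]
    n=cv2.undistortPoints(np.stack([u.ravel(),v.ravel()],1).astype(np.float64)[:,None],K,np.array(c['distortion'],float))[:,0]
    z=d.ravel().astype(float); P=np.c_[n*z[:,None],z]
    W=(P-np.array(c['t']))@np.array(c['R'])
    W[z==0]=np.nan
    return p,W.reshape(480,640,3)
E
python3 - <<'E'
from h import *
for n in("scene","top"):
    p,W=cloud(n); np.savez(n,p=p,W=W); cv2.imwrite(f"pics/{n}1.png",p[...,::-1])
    hsv=cv2.cvtColor(p,cv2.COLOR_RGB2HSV)
    for nm,lo,hi in(("yellow",22,35),("orange",8,18)):
        m=cv2.inRange(hsv,(lo,140,90),(hi,255,255))>0
        X=W[m]; X=X[~np.isnan(X[:,0])]; print(n,nm,len(X),np.round(np.percentile(X,[2,50,98],axis=0),3).tolist() if len(X) else'')
    c=get_calibration(n);print("cam at",-np.array(c['R']).T@c['t'])
s=read_state();print(s)
E
```

```text
scene yellow 2114 [[-0.364, -0.541, -0.471], [0.483, 0.46, -0.01], [0.959, 1.477, 0.177]]
scene orange 644 [[-0.629, -0.191, -0.46], [0.645, -0.121, 0.082], [0.679, 1.268, 0.087]]
cam at [ 1.17009937 -0.22018472  1.06235374]
top yellow 393 [[0.472, -0.537, -0.008], [0.955, -0.062, 0.001], [0.96, 0.478, 0.182]]
top orange 1657 [[0.633, -0.857, -0.729], [1.581, -0.115, -0.696], [1.59, 0.816, 0.089]]
cam at [0.33262568 0.01403786 1.45490349]
{'time': 0.1, 'q': array([-1.15687893e+00,  2.64681710e-01,  1.60526320e+00, -8.85529019e-06,
        1.27370516e+00, -3.69192288e-02]), 'joint_vel': array([-0.00052843, -0.00191167, -0.00315267, -0.00227758,  0.00050334,
        0.00120531]), 'joint_torque': array([ 2.66418438e-04, -5.16707611e+01, -3.68591201e+01,  3.35521243e-06,
        6.26309033e-03,  1.36447706e-07]), 'tool_pos': array([ 0.29382282, -0.60694607,  0.23006999]), 'tcp_rot': array([ 0.87219009,  1.39112685, -0.87030474]), 'wrist_force': array([-0.18877289, -0.86990287, -0.35319515]), 'torque': array([-0.0035333 ,  0.01733657,  0.00609433]), 'width': 0.9996390254821339}
```

View pics/scene1.png

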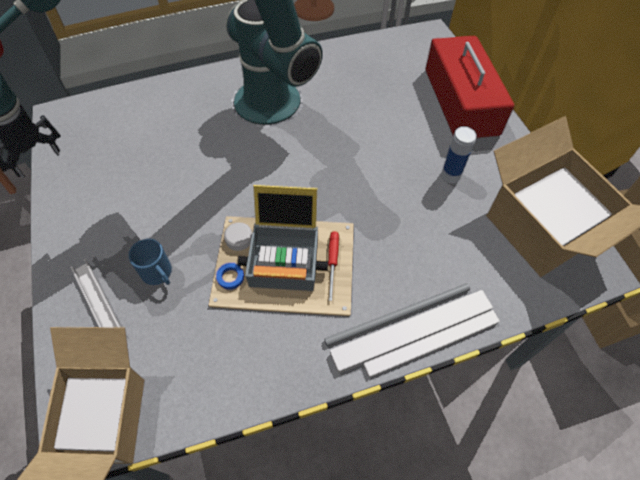

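View pics/top1.png

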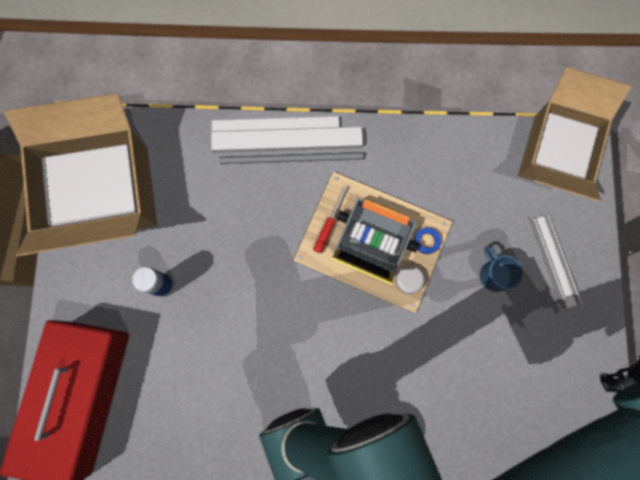

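The scene view shows the cover open at (285,205), the orange lip at (280,272) and the board corners around (220,218) and (350,312). The top view shows the board at (337,172), (452,222), (415,310) and (296,260), with the lip at (385,212). I'll fit the poses next.

Run:
```python
from h import *
est=[]
for n in("scene","top"):
    f=np.load(n+".npz");p,W=f['p'],f['W']; hsv=cv2.cvtColor(p,cv2.COLOR_RGB2HSV)
    roi=(W[...,0]>.3)&(W[...,0]<.85)&(W[...,1]>-.4)&(W[...,1]<.2)&(W[...,2]>-.02)&(W[...,2]<.25)
    H,S,V=cv2.split(hsv)
    # board : light brown, z~.012
    m=roi&(W[...,2]>.004)&(W[...,2]<.022)&(H>8)&(H<25)&(S>40)&(V>90)
    mm=cv2.morphologyEx(m.astype(np.uint8),cv2.MORPH_OPEN,np.ones((2,2)))>0
    X=W[mm]; r=cv2.minAreaRect((X[:,:2]*1000).astype(np.float32)); print(n,"board",len(X),r,np.median(X[:,2]))
    print(cv2.boxPoints(r).round(0).tolist())
    m=roi&(H>=5)&(H<=18)&(S>150)&(W[...,2]>.07)&(W[...,2]<.1)
    X=W[m]; r=cv2.minAreaRect((X[:,:2]*1000).astype(np.float32)); print(n,"lip",len(X),r,np.median(X,axis=0)); print(cv2.boxPoints(r).round(0).tolist())
    m=roi&(H>=18)&(H<=35)&(S>120)&(W[...,2]>.075)
    X=W[m]; print(n,"cover",len(X),np.percentile(X,[1,50,99],axis=0).round(3).tolist())
    if len(X)>20:
        # top edge & overall plane
        c=np.median(X,axis=0);u,s,v=np.linalg.svd(X-X.mean(0));print("normal",v[2],s, "axis",v[0])
        T=X[X[:,2]>np.percentile(X[:,2],80)]; print("topedge",T.mean(0))
```

```text
scene board 5641 ((593.6458740234375, -110.04083251953125), (340.9855041503906, 256.09674072265625), 68.1273422241211) nan
[[411.0, -221.0], [649.0, -316.0], [776.0, 0.0], [538.0, 96.0]]
scene lip 356 ((595.7244262695312, -114.25569152832031), (116.47904968261719, 147.3662109375), 68.65213012695312) [ 0.65278891 -0.13575359  0.08277402]
[[506.0, -142.0], [643.0, -195.0], [686.0, -87.0], [548.0, -33.0]]
scene cover 893 [[0.469, -0.176, 0.077], [0.507, -0.083, 0.159], [0.675, -0.01, 0.18]]
normal [ 0.59657562 -0.2317456   0.76836938] [1.54392874 1.47038619 0.69003618] axis [-0.738595    0.21600563  0.63860708]
topedge [ 0.4940075  -0.07422202  0.17546947]
top board 6478 ((nan, nan), (nan, 0.0), nan) nan
[[nan, nan], [nan, nan], [nan, nan], [nan, nan]]
top lip 374 ((654.4635620117188, -139.07098388671875), (118.52875518798828, 22.720947265625), 68.0285873413086) [ 0.65349901 -0.13970369  0.08503248]
[[622.0, -190.0], [643.0, -198.0], [687.0, -88.0], [666.0, -80.0]]
top cover 344 [[0.467, -0.151, 0.092], [0.498, -0.077, 0.169], [0.549, -0.009, 0.184]]
normal [ 0.85096202 -0.3502247   0.39141577] [0.86580047 0.4291343  0.02798546] axis [-0.37717    -0.92610362 -0.00865326]
topedge [ 0.49209614 -0.07655424  0.18079855]
```

```bash
cat >> h.py <<'E'
C=np.array([.594,-.112,0]); a=np.radians(-21.9)
bx=np.array([np.cos(a),np.sin(a),0]); by=np.array([-np.sin(a),np.cos(a),0]); bz=np.array([0,0,1.])
HG=C-.065*bx+.072*bz
def pose(): s=read_state(); return np.array(s['tool_pos']),Ro.from_rotvec(s['tcp_rot']),s
def inbox(P): d=np.asarray(P)-HG; return np.array([d@bx,d@by,d@bz])*1000
def goto(u,v,w,tilt,show=True):
    """target u,v,w mm from hinge in box axes; tilt deg of tool forward from straight down. prints needed motion"""
    p,R,s=pose(); t=np.radians(tilt); x=np.sin(t)*bx-np.cos(t)*bz
    sg=np.sign(R.as_matrix()[:,2]@by); z=by*sg; Rt=Ro.from_matrix(np.c_[x,np.cross(z,x),z])
    T=HG+(u*bx+v*by+w*bz)/1000
    rv=np.degrees((R.inv()*Rt).as_rotvec())
    print("t",round(s['time'],2),"now box mm",inbox(p).round(1),"F box",np.round([s['wrist_force']@k for k in(bx,by,bz)],2),"w",round(s['width'],2),"sign",sg)
    print("rot deg (tool)",rv.round(2),"| shift cm, present axes",(R.inv().apply(T-p)*100).round(2),"| after the turn",(Rt.inv().apply(T-p)*100).round(2))
    print("q",np.round(s['q'],2))
E
python3 - <<'E'
from h import *
f=np.load("top.npz");W=f['W'];H,S,V=cv2.split(cv2.cvtColor(f['p'],cv2.COLOR_RGB2HSV))
m=(W[...,0]>.38)&(W[...,0]<.8)&(W[...,1]>-.35)&(W[...,1]<.13)&(W[...,2]>.004)&(W[...,2]<.022)&(H>8)&(H<25)&(S>40)&(V>90)
m=cv2.morphologyEx(m.astype(np.uint8),cv2.MORPH_OPEN,np.ones((2,2)))>0
X=W[m];X=X[~np.isnan(X[:,0])];print(cv2.minAreaRect((X[:,:2]*1000).astype(np.float32)),np.median(X[:,2]))
goto(-120,0,120,45); goto(-120,0,120,0)
E
```

```text
((591.3743896484375, -117.9820556640625), (343.7134704589844, 261.3611145019531), 67.99018096923828) 0.013014650160642214
t 0.1 now box mm [ -28.9 -571.2  158.1] F box [ 0.15 -0.88 -0.35] w 1.0 sign -1.0
rot deg (tool) [ 45.15 -18.83  42.36] | shift cm, present axes [  3.9   36.14 -45.15] | after the turn [ -3.75  -9.13 -57.12]
q [-1.16  0.26  1.61 -0.    1.27 -0.04]
t 0.1 now box mm [ -28.9 -571.2  158.1] F box [ 0.15 -0.88 -0.35] w 1.0 sign -1.0
rot deg (tool) [47.73 -0.11  0.05] | shift cm, present axes [  3.9   36.14 -45.15] | after the turn [  3.81  -9.11 -57.12]
q [-1.16  0.26  1.61 -0.    1.27 -0.04]
```

Call:
carry_out(offset=[[0, 2.4, -3.0], [0, 2.4, -3.0], [0, 2.4, -3.0], [0, 2.4, -3.0], [0, 2.4, -3.0]], delta_rot=[[0, 0, 0], [0, 0, 0], [0, 0, 0], [0, 0, 0], [0, 0, 0]], fingers=-1, newtons=40)

```text
time: 0.52
tool_pos: [0.3365, -0.4183, 0.2305]
tcp_rot: [0.872, 1.39, -0.871]
wrist_force: [0.9, -0.7, -0.1]
width: 0.303
```

Call:
carry_out(offset=[[0, 2.4, -3.0], [0, 2.4, -3.0], [0, 2.4, -3.0], [0, 2.4, -3.0], [0, 2.4, -3.0]], delta_rot=[[0, 0, 0], [0, 0, 0], [0, 0, 0], [0, 0, 0], [0, 0, 0]])

```text
time: 0.93
tool_pos: [0.3791, -0.231, 0.2309]
tcp_rot: [0.872, 1.39, -0.871]
wrist_force: [1.6, -1.0, -0.1]
width: 0.003
```

Call:
carry_out(offset=[[0, 0, 0], [0, 0, 0], [0, 0, 0], [0, 0, 0], [0, 0, 0]], delta_rot=[[6.8, 0, 0], [6.8, 0, 0], [6.8, 0, 0], [6.8, 0, 0], [6.8, 0, 0]])

```text
time: 1.35
tool_pos: [0.3792, -0.2324, 0.2309]
tcp_rot: [1.317, 1.136, -1.318]
wrist_force: [0.1, -0.1, -0.2]
width: -0.001
```

Call:
carry_out(offset=[[0, 0, 0], [0, 0, 0], [0, 0, 0], [0, 0, 0], [0, 0, 0]], delta_rot=[[6.8, 0, 0], [6.8, 0, 0], [0, 0, 0], [0, 0, 0], [0, 0, 0]])

```text
time: 1.77
tool_pos: [0.3792, -0.2329, 0.2311]
tcp_rot: [1.481, 1.007, -1.482]
wrist_force: [-0.2, 0.1, 0.5]
width: -0.0
```

Run:
```python
from h import *
goto(-130,0,120,0);goto(-130,0,120,45)
```

```text
t 1.77 now box mm [ -89.2 -192.3  159.1] F box [-0.22  0.04  0.48] w -0.0 sign -1.0
rot deg (tool) [ 0.29 -0.01  0.02] | shift cm, present axes [  3.91  -3.98 -19.25] | after the turn [  3.91  -4.08 -19.23]
q [-0.61 -0.18  2.07  0.    1.26  1.34]
t 1.77 now box mm [ -89.2 -192.3  159.1] F box [-0.22  0.04  0.48] w -0.0 sign -1.0
rot deg (tool) [ 0.27 -0.12 45.02] | shift cm, present axes [  3.91  -3.98 -19.25] | after the turn [ -0.12  -5.65 -19.23]
q [-0.61 -0.18  2.07  0.    1.26  1.34]
```

Call:
carry_out(offset=[[0, 0, 0], [0, 0, 0], [0, 0, 0], [0, 0, 0], [0, 0, 0]], delta_rot=[[0, 0, 7], [0, 0, 7], [0, 0, 7], [0, 0, 7], [0, 0, 7]])

```text
time: 2.18
tool_pos: [0.3798, -0.2333, 0.2324]
tcp_rot: [1.598, 0.472, -1.032]
wrist_force: [0.2, 1.1, -0.9]
width: -0.004
```

Call:
carry_out(offset=[[0, 0, 0], [0, 0, 0], [0, 0, 0], [0, 0, 0], [0, 0, 0]], delta_rot=[[0, 0, 5], [0, 0, 5], [0, 0, 0], [0, 0, 0], [0, 0, 0]])

```text
time: 2.6
tool_pos: [0.3795, -0.2332, 0.2312]
tcp_rot: [1.612, 0.336, -0.908]
wrist_force: [0.2, 0.2, 0.0]
width: 0.001
```

Run:
```python
from h import *
goto(-100,0,120,45)
```

```text
t 2.6 now box mm [ -88.8 -192.4  159.2] F box [0.1  0.28 0.04] w 0.0 sign -1.0
rot deg (tool) [ 0.12 -0.13  0.24] | shift cm, present axes [  2.04  -3.52 -19.25] | after the turn [  1.98  -3.56 -19.24]
q [-0.87 -0.72  2.57  0.58  0.65  0.72]
```

Call:
carry_out(offset=[[0, 0, 0], [0, 0, 0], [0, 0, 0], [0, 0, 0], [0, 0, 0]], delta_rot=[[0, 0, -5], [0, 0, -5], [0, 0, -5], [0, 0, 0], [0, 0, 0]])

```text
time: 3.02
tool_pos: [0.3809, -0.2329, 0.2313]
tcp_rot: [1.591, 0.558, -1.102]
wrist_force: [0.5, -1.0, -0.2]
width: 0.002
```

Call:
carry_out(offset=[[0, 0, -3.85], [0, 0, -3.85], [0, 0, -3.85], [0, 0, -3.85], [0, 0, -3.85]], delta_rot=[[0, 0, 0], [0, 0, 0], [0, 0, 0], [0, 0, 0], [0, 0, 0]])

```text
time: 3.43
tool_pos: [0.4477, -0.0593, 0.2303]
tcp_rot: [1.592, 0.554, -1.105]
wrist_force: [0.5, -0.9, -0.5]
width: 0.002
```

Run:
```python
from h import *
goto(-80,0,44,30)
p,W=cloud("scene");cv2.imwrite("pics/s2.png",cv2.resize(p[130:330,180:400,::-1],None,fx=3,fy=3))
```

```text
t 3.43 now box mm [-90.4  -5.7 158.3] F box [ 0.78 -0.66 -0.51] w 0.0 sign -1.0
rot deg (tool) [ 0.08 -0.08  0.17] | shift cm, present axes [10.43 -4.78 -0.56] | after the turn [10.42 -4.81 -0.57]
q [-0.07 -0.52  2.38 -0.21  0.79  1.99]
```

View pics/s2.png

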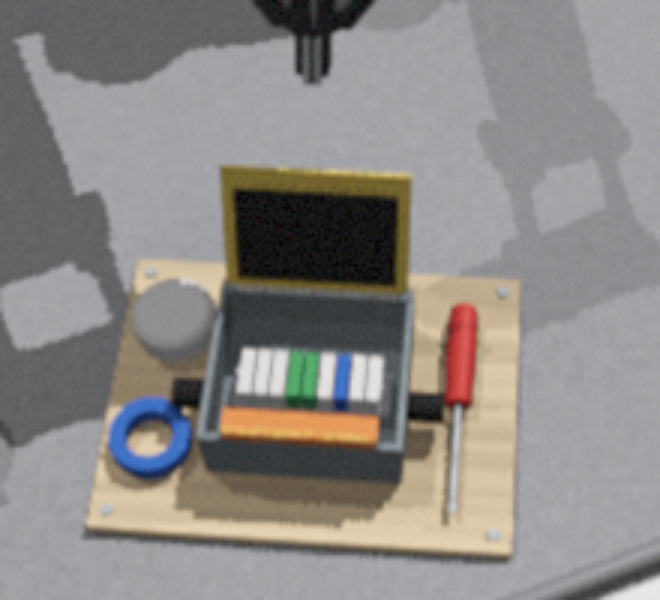

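The crop shows the fingers at (312,70), in line with the cover centre at (315,230). I'll go down behind the cover.

Call:
carry_out(offset=[[2.1, -1.0, -0.1], [2.1, -1.0, -0.1], [2.1, -1.0, -0.1], [2.1, -1.0, -0.1], [2.0, -0.8, -0.1]], delta_rot=[[0, 0, 0], [0, 0, 0], [0, 0, 0], [0, 0, 0], [0, 0, 0]])

```text
time: 3.9
tool_pos: [0.4578, -0.0593, 0.1147]
tcp_rot: [1.591, 0.557, -1.106]
wrist_force: [0.7, -0.4, 0.2]
width: -0.001
```

Call:
carry_out(offset=[[0.4, 0.7, 0], [0.4, 0.7, 0], [0.3, 0.5, 0], [0.3, 0.5, 0], [0, 0, 0]], delta_rot=[[0, 0, 0], [0, 0, 0], [0, 0, 0], [0, 0, 0], [0, 0, 0]])

```text
time: 4.32
tool_pos: [0.489, -0.0709, 0.1205]
tcp_rot: [1.594, 0.55, -1.101]
wrist_force: [0.9, -0.4, 0.6]
width: -0.0
```

Run:
```python
from h import *
goto(-33,0,44,30)
p,W=cloud("scene");cv2.imwrite("pics/s3.png",cv2.resize(p[130:330,180:400,::-1],None,fx=3,fy=3))
```

```text
t 4.32 now box mm [-47.7  -1.   48.5] F box [ 0.99 -0.01  0.61] w -0.0 sign -1.0
rot deg (tool) [ 0.04 -0.12 -0.09] | shift cm, present axes [ 1.13  1.05 -0.1 ] | after the turn [ 1.12  1.05 -0.1 ]
q [-0.1  -0.27  2.45 -0.31  0.48  2.09]
```

View pics/s3.png

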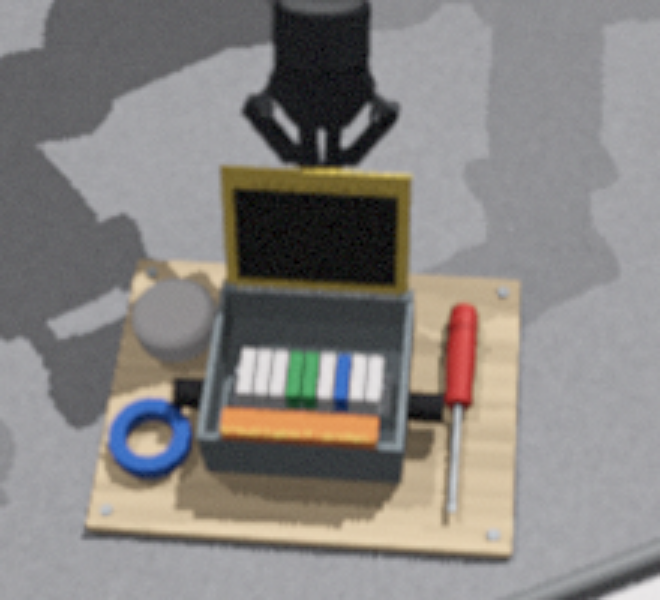

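The fingers are behind the cover at (320,150), centred, and not touching it. I'll work out the push arc row by row.

```bash
cat > arc.py <<'E'
from h import *
def arc(start,th,tl,d=57):
    """start=(u,w,tilt); lists of cover angle and tilt: rows [x,y cm | rz deg]"""
    u,w,t=start
    for a_,b in zip(th,tl):
        A,B=np.radians([a_,b]); c=d*np.array([np.cos(A),np.sin(A)])+4*np.array([-np.sin(A),np.cos(A)])-11*np.array([np.cos(B),np.sin(B)])
        T=np.radians(t); du,dw=c-[u,w]
        print(a_,b,"TCP",c.round(1),"x %.2f y %.2f rz %.1f"%((du*np.sin(T)-dw*np.cos(T))/10,(du*np.cos(T)+dw*np.sin(T))/10,b-t)); u,w=c; t=b
E
python3 -c "
from arc import *
arc((-47.7,48.5,30),[111,106,100,95,90,85,80,75,70,65,60,55,50,45,40,36,32,28,24,20,16,12,9,6,4],[30]*10+[28,26,25,24,22,20,18,16,14,12,10,8,5,2,0])"
```

```text
111 30 TCP [-33.7  46.3] x 0.89 y 1.10 rz 0.0
106 30 TCP [-29.1  48.2] x 0.06 y 0.49 rz 0.0
100 30 TCP [-23.4  49.9] x 0.13 y 0.58 rz 0.0
95 30 TCP [-18.5  50.9] x 0.16 y 0.47 rz 0.0
90 30 TCP [-13.5  51.5] x 0.20 y 0.46 rz 0.0
85 30 TCP [-8.5 51.6] x 0.24 y 0.44 rz 0.0
80 30 TCP [-3.6 51.3] x 0.28 y 0.42 rz 0.0
75 30 TCP [ 1.4 50.6] x 0.31 y 0.39 rz 0.0
70 30 TCP [ 6.2 49.4] x 0.34 y 0.36 rz 0.0
65 30 TCP [10.9 47.9] x 0.37 y 0.33 rz 0.0
60 28 TCP [15.3 46.2] x 0.36 y 0.30 rz -2.0
55 26 TCP [19.5 44.2] x 0.38 y 0.28 rz -2.0
50 25 TCP [23.6 41.6] x 0.41 y 0.25 rz -1.0
45 24 TCP [27.4 38.7] x 0.43 y 0.22 rz -1.0
40 22 TCP [30.9 35.6] x 0.42 y 0.19 rz -2.0
36 20 TCP [33.4 33. ] x 0.34 y 0.14 rz -2.0
32 18 TCP [35.8 30.2] x 0.34 y 0.12 rz -2.0
28 16 TCP [37.9 27.3] x 0.34 y 0.11 rz -2.0
24 14 TCP [39.8 24.2] x 0.35 y 0.10 rz -2.0
20 12 TCP [41.4 21. ] x 0.35 y 0.08 rz -2.0
16 10 TCP [42.9 17.6] x 0.35 y 0.07 rz -2.0
12 8 TCP [44.  14.2] x 0.36 y 0.06 rz -2.0
9 5 TCP [44.7 11.9] x 0.24 y 0.04 rz -3.0
6 2 TCP [45.3  9.6] x 0.24 y 0.04 rz -3.0
4 0 TCP [45.6  8. ] x 0.16 y 0.03 rz -2.0
```

Call:
carry_out(offset=[[0.5, 0.5, 0], [0.4, 0.6, 0], [0.06, 0.49, 0], [0.13, 0.58, 0], [0.16, 0.47, 0]], delta_rot=[[0, 0, 0], [0, 0, 0], [0, 0, 0], [0, 0, 0], [0, 0, 0]])

```text
time: 4.78
tool_pos: [0.5141, -0.0811, 0.1206]
tcp_rot: [1.592, 0.554, -1.104]
wrist_force: [-0.6, 0.5, 0.3]
width: 0.002
```

Call:
carry_out(offset=[[0.2, 0.46, 0], [0.24, 0.44, 0], [0.28, 0.42, 0], [0.31, 0.39, 0], [0, 0, 0]], delta_rot=[[0, 0, 0], [0, 0, 0], [0, 0, 0], [0, 0, 0], [0, 0, 0]])

```text
time: 5.2
tool_pos: [0.533, -0.0886, 0.1201]
tcp_rot: [1.592, 0.553, -1.104]
wrist_force: [-0.1, 0.2, 0.1]
width: 0.0
```

Run:
```python
from h import *
goto(1.4,0,50.6,30)
p,W=cloud("scene");cv2.imwrite("pics/s4.png",cv2.resize(p[130:330,180:400,::-1],None,fx=3,fy=3))
```

```text
t 5.2 now box mm [-0.3 -1.  48.1] F box [-0.15  0.13  0.12] w 0.0 sign -1.0
rot deg (tool) [ 0.1  -0.08  0.1 ] | shift cm, present axes [-0.13  0.27 -0.1 ] | after the turn [-0.13  0.27 -0.1 ]
q [-0.13 -0.17  2.37 -0.29  0.45  2.05]
```

View pics/s4.png

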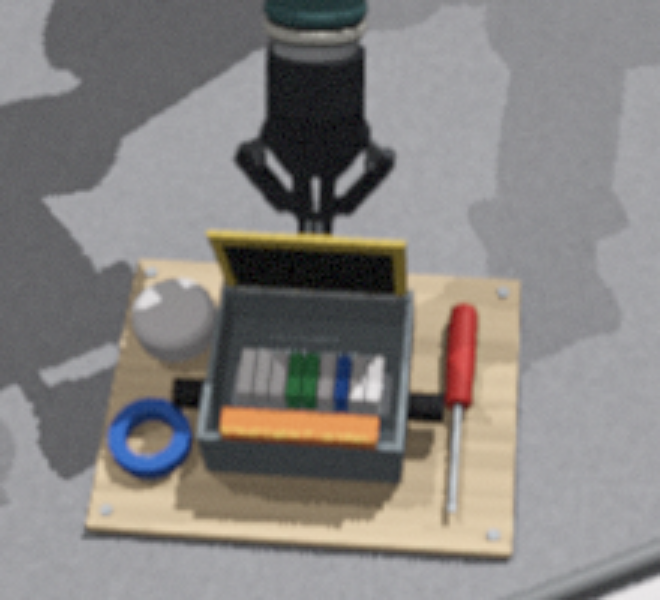

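The cover's top edge has moved to (310,240), so it is just past upright and following the fingertips. Continuing the arc.

Call:
carry_out(offset=[[0.3, 0.42, 0], [0.3, 0.42, 0], [0.36, 0.36, 0], [0.38, 0.3, 0], [0.41, 0.27, 0]], delta_rot=[[0, 0, 0], [0, 0, 0], [0, 0, -2], [0, 0, -2], [0, 0, -1]])

```text
time: 5.67
tool_pos: [0.5548, -0.0973, 0.1132]
tcp_rot: [1.58, 0.629, -1.17]
wrist_force: [-0.9, 0.6, 0.2]
width: -0.002
```

Call:
carry_out(offset=[[0.4, 0.24, 0], [0.4, 0.2, 0], [0.33, 0.15, 0], [0.33, 0.13, 0], [0.33, 0.11, 0]], delta_rot=[[0, 0, -1], [0, 0, -2], [0, 0, -2], [0, 0, -2], [0, 0, -2]])

```text
time: 6.08
tool_pos: [0.5674, -0.1025, 0.099]
tcp_rot: [1.552, 0.766, -1.287]
wrist_force: [-2.1, 0.8, 0.5]
width: 0.001
```

Run:
```python
from h import *
goto(37.9,0,27.3,16)
p,W=cloud("scene");cv2.imwrite("pics/s5.png",cv2.resize(p[130:330,180:400,::-1],None,fx=3,fy=3))
```

```text
t 6.08 now box mm [36.7 -1.1 27. ] F box [-2.25 -0.04  0.49] w 0.0 sign -1.0
rot deg (tool) [ 0.13 -0.04  0.29] | shift cm, present axes [ 0.01  0.12 -0.11] | after the turn [ 0.01  0.12 -0.11]
q [-0.19  0.05  2.14 -0.08  0.68  1.81]
```

View pics/s5.png

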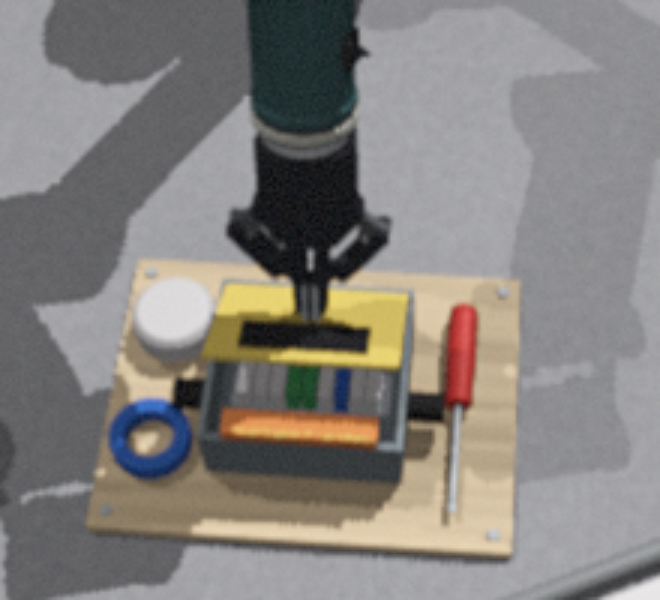

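The cover is now at about 30°, with the tip at (312,305) just behind the ridge at (305,335). Pushing it down to flat.

Call:
carry_out(offset=[[0.35, 0.06, 0], [0.35, 0.05, 0], [0.35, 0.04, 0], [0.36, 0.04, 0], [0.24, 0.02, 0]], delta_rot=[[0, 0, -2], [0, 0, -2], [0, 0, -2], [0, 0, -2], [0, 0, -3]])

```text
time: 6.55
tool_pos: [0.5735, -0.1049, 0.0844]
tcp_rot: [1.508, 0.929, -1.422]
wrist_force: [0.3, -0.5, 2.9]
width: -0.002
```

Call:
carry_out(offset=[[0.24, 0.02, 0], [0.16, 0, 0], [0.1, 0, 0], [0.1, 0, 0], [0, 0, 0]], delta_rot=[[0, 0, -3], [0, 0, -2], [0, 0, 0], [0, 0, 0], [0, 0, 0]])

```text
time: 6.97
tool_pos: [0.5738, -0.105, 0.0782]
tcp_rot: [1.484, 1.005, -1.483]
wrist_force: [1.0, -0.4, 2.0]
width: -0.004
```

Run:
```python
from h import *
goto(46,0,4,0)
```

```text
t 6.97 now box mm [43.6 -1.   6.2] F box [1.02 0.03 2.01] w -0.0 sign -1.0
rot deg (tool) [ 0.14 -0.01 -0.04] | shift cm, present axes [ 0.22  0.24 -0.1 ] | after the turn [ 0.22  0.24 -0.1 ]
q [-0.22  0.23  1.94  0.    0.96  1.73]
```

Nearly flat. I'll press lightly until the force rises.

Call:
carry_out(offset=[[0.1, 0, 0], [0.1, 0, 0], [0, 0, 0], [0, 0, 0], [0, 0, 0]], delta_rot=[[0, 0, 0], [0, 0, 0], [0, 0, 0], [0, 0, 0], [0, 0, 0]])

```text
time: 7.38
tool_pos: [0.573, -0.1046, 0.0762]
tcp_rot: [1.483, 1.007, -1.484]
wrist_force: [2.2, -0.7, 3.1]
width: 0.0
```

Call:
carry_out(offset=[[0.1, 0, 0], [0, 0, 0], [0, 0, 0], [0, 0, 0], [0, 0, 0]], delta_rot=[[0, 0, 0], [0, 0, 0], [0, 0, 0], [0, 0, 0], [0, 0, 0]])

```text
time: 7.8
tool_pos: [0.5731, -0.1046, 0.0756]
tcp_rot: [1.483, 1.007, -1.485]
wrist_force: [0.4, -0.2, 6.2]
width: 0.003
```

Call:
carry_out(offset=[[0.1, 0, 0], [0, 0, 0], [0, 0, 0], [0, 0, 0], [0, 0, 0]], delta_rot=[[0, 0, 0], [0, 0, 0], [0, 0, 0], [0, 0, 0], [0, 0, 0]])

```text
time: 8.22
tool_pos: [0.5731, -0.1046, 0.0753]
tcp_rot: [1.483, 1.007, -1.485]
wrist_force: [-0.4, -0.7, 9.9]
width: -0.004
```

Run:
```python
from h import *
goto(59,0,4,0)
p,W=cloud("scene");cv2.imwrite("pics/s6.png",cv2.resize(p[190:300,220:350,::-1],None,fx=5,fy=5,interpolation=cv2.INTER_CUBIC))
H,S,V=cv2.split(cv2.cvtColor(p,cv2.COLOR_RGB2HSV)); ok=np.isfinite(W[...,0])
B=np.stack([(W-HG)@k*1000 for k in(bx,by,bz)],-1)
m=ok&(H>=20)&(H<=32)&(S>110)&(abs(B[...,1])<80)&(B[...,0]>-10)&(B[...,0]<130)&(B[...,2]>-10)
for lo in range(0,130,10):
    k=m&(B[...,0]>=lo)&(B[...,0]<lo+10)
    if k.sum()>5: print(lo,k.sum(),np.median(B[k][:,2]).round(1))
```

```text
t 8.22 now box mm [42.9 -0.9  3.3] F box [-0.13 -0.78  9.9 ] w -0.0 sign -1.0
rot deg (tool) [ 0.14 -0.02  0.12] | shift cm, present axes [-0.08  1.61 -0.09] | after the turn [-0.07  1.61 -0.09]
q [-0.22  0.24  1.95  0.    0.96  1.73]
0 45 2.7
10 71 3.3
20 144 3.0
30 171 3.0
40 194 3.0
50 321 4.1
60 154 3.1
70 102 4.3
80 86 3.6
90 131 2.3
100 240 2.7
110 57 3.1
```

View pics/s6.png

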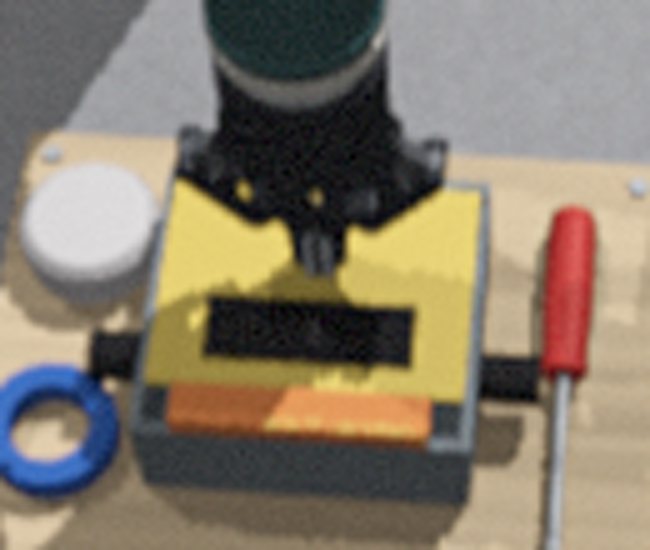

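The cover lies flat, about 3 mm above the hinge line along its whole length. The tip is at (318,255), behind the ridge at (305,330), and the lip is at (300,410). Now I'll push the ridge forward while keeping it pressed.

Call:
carry_out(offset=[[0, 0.3, 0], [0, 0.3, 0], [0, 0.3, 0], [0, 0.3, 0], [0, 0, 0]], delta_rot=[[0, 0, 0], [0, 0, 0], [0, 0, 0], [0, 0, 0], [0, 0, 0]])

```text
time: 8.68
tool_pos: [0.5837, -0.1089, 0.0751]
tcp_rot: [1.482, 1.008, -1.486]
wrist_force: [-2.0, 0.9, 10.8]
width: 0.003
```

Call:
carry_out(offset=[[0, 0.2, 0], [0, 0.2, 0], [0, 0.2, 0], [0, 0.2, 0], [0, 0, 0]], delta_rot=[[0, 0, 0], [0, 0, 0], [0, 0, 0], [0, 0, 0], [0, 0, 0]])

```text
time: 9.1
tool_pos: [0.5878, -0.1106, 0.0746]
tcp_rot: [1.48, 1.015, -1.492]
wrist_force: [-10.5, 4.1, 16.0]
width: -0.0
```

Run:
```python
from h import *
goto(73,0,4,0)
```

```text
t 9.1 now box mm [58.7 -1.   2.6] F box [-11.33  -0.1   16.01] w -0.0 sign -1.0
rot deg (tool) [0.13 0.02 0.66] | shift cm, present axes [-0.16  1.43 -0.1 ] | after the turn [-0.14  1.43 -0.1 ]
q [-0.23  0.27  1.91  0.    0.98  1.72]
```

Call:
carry_out(offset=[[-0.05, 0.15, 0], [0, 0.15, 0], [0, 0.15, 0], [0, 0.15, 0], [0, 0, 0]], delta_rot=[[0, 0, 0], [0, 0, 0], [0, 0, 0], [0, 0, 0], [0, 0, 0]])

```text
time: 9.52
tool_pos: [0.5937, -0.1129, 0.0746]
tcp_rot: [1.48, 1.014, -1.491]
wrist_force: [-7.5, 3.4, 12.8]
width: -0.0
```

Run:
```python
from h import *
goto(73,0,4,0)
```

```text
t 9.52 now box mm [65.  -0.9  2.6] F box [-8.21  0.35 12.75] w -0.0 sign -1.0
rot deg (tool) [0.13 0.01 0.61] | shift cm, present axes [-0.15  0.8  -0.09] | after the turn [-0.14  0.8  -0.09]
q [-0.23  0.28  1.89  0.    0.98  1.72]
```

It slid about 6 mm at a steady 8 N, so I'll continue.

Call:
carry_out(offset=[[0, 0.15, 0], [0, 0.15, 0], [0, 0.15, 0], [0, 0.15, 0], [0, 0, 0]], delta_rot=[[0, 0, 0], [0, 0, 0], [0, 0, 0], [0, 0, 0], [0, 0, 0]])

```text
time: 9.93
tool_pos: [0.5994, -0.1151, 0.0744]
tcp_rot: [1.48, 1.014, -1.491]
wrist_force: [-7.6, 3.0, 11.7]
width: -0.004
```

Call:
carry_out(offset=[[0, 0.1, 0], [0, 0.1, 0], [0, 0.1, 0], [0, 0, 0], [0, 0, 0]], delta_rot=[[0, 0, 0], [0, 0, 0], [0, 0, 0], [0, 0, 0], [0, 0, 0]])

```text
time: 10.35
tool_pos: [0.6001, -0.1155, 0.0739]
tcp_rot: [1.478, 1.018, -1.494]
wrist_force: [-11.9, 4.5, 14.4]
width: -0.001
```

Run:
```python
from h import *
goto(73,0,4,0)
```

```text
t 10.35 now box mm [72.  -0.9  1.9] F box [-12.75  -0.31  14.39] w -0.0 sign -1.0
rot deg (tool) [0.13 0.02 0.85] | shift cm, present axes [-0.21  0.1  -0.09] | after the turn [-0.21  0.1  -0.09]
q [-0.23  0.29  1.87  0.    0.99  1.72]
```

Call:
carry_out(offset=[[-0.03, 0.1, 0], [0, 0.1, 0], [0, 0.1, 0], [0, 0, 0], [0, 0, 0]], delta_rot=[[0, 0, 0], [0, 0, 0], [0, 0, 0], [0, 0, 0], [0, 0, 0]])

```text
time: 10.77
tool_pos: [0.6003, -0.1156, 0.0735]
tcp_rot: [1.476, 1.023, -1.498]
wrist_force: [-16.9, 7.0, 17.4]
width: -0.003
```

Run:
```python
from h import *
goto(73,0,4,0)
```

```text
t 10.77 now box mm [72.2 -1.   1.5] F box [-18.3    0.16  17.44] w -0.0 sign -1.0
rot deg (tool) [0.13 0.05 1.19] | shift cm, present axes [-0.26  0.08 -0.1 ] | after the turn [-0.25  0.08 -0.1 ]
q [-0.23  0.3   1.87  0.    0.99  1.72]
```

The force rises against a firm stop after 13.5 mm of travel, so the cover is fully home. I'll ease off the pressing force first, then move back, then lift.

Call:
carry_out(offset=[[-0.1, -0.2, 0], [-0.1, -0.2, 0], [-0.1, -0.2, 0], [-0.1, -0.1, 0], [0, 0, 0]], delta_rot=[[0, 0, 0], [0, 0, 0], [0, 0, 0], [0, 0, 0], [0, 0, 0]])

```text
time: 11.18
tool_pos: [0.5996, -0.1154, 0.0776]
tcp_rot: [1.481, 1.011, -1.488]
wrist_force: [-3.8, 2.3, 1.3]
width: 0.001
```

Run:
```python
from h import *
goto(73,0,4,0)
```

```text
t 11.18 now box mm [71.5 -1.   5.6] F box [-4.42  0.71  1.31] w 0.0 sign -1.0
rot deg (tool) [0.14 0.01 0.4 ] | shift cm, present axes [ 0.16  0.15 -0.1 ] | after the turn [ 0.16  0.15 -0.1 ]
q [-0.23  0.28  1.88  0.    0.98  1.72]
```

Call:
carry_out(offset=[[-0.1, -0.2, 0], [-0.1, -0.2, 0], [-0.5, -0.2, 0], [-2, 0, 0], [-2, 0, 0]], delta_rot=[[0, 0, 0], [0, 0, 0], [0, 0, 0], [0, 0, 0], [0, 0, 0]])

```text
time: 11.6
tool_pos: [0.5954, -0.1139, 0.1253]
tcp_rot: [1.482, 1.009, -1.487]
wrist_force: [-0.1, 0.9, 0.9]
width: -0.001
```

Call:
carry_out(offset=[[-3, -3, 0], [-3, -3, 0], [-3, -3, 0], [0, 0, 0], [0, 0, 0]], delta_rot=[[0, 0, 0], [0, 0, 0], [0, 0, 0], [0, 0, 0], [0, 0, 0]])

```text
time: 12.02
tool_pos: [0.5157, -0.0814, 0.2181]
tcp_rot: [1.486, 1.001, -1.478]
wrist_force: [0.4, 0.2, -0.3]
width: -0.001
```

Call:
carry_out(offset=[[0, 0, 0], [0, 0, 0], [0, 0, 0], [0, 0, 0], [0, 0, 0]], delta_rot=[[0, 0, 0], [0, 0, 0], [0, 0, 0], [0, 0, 0], [0, 0, 0]])

```text
time: 12.43
tool_pos: [0.5142, -0.0814, 0.213]
tcp_rot: [1.482, 1.009, -1.487]
wrist_force: [0.6, 0.5, -0.3]
width: -0.001
```

Run:
```python
from h import *
goto(73,0,4,0)
p,W=cloud("scene");cv2.imwrite("pics/s7.png",cv2.resize(p[190:300,220:350,::-1],None,fx=5,fy=5,interpolation=cv2.INTER_CUBIC))
H,S,V=cv2.split(cv2.cvtColor(p,cv2.COLOR_RGB2HSV)); ok=np.isfinite(W[...,0])
B=np.stack([(W-HG)@k*1000 for k in(bx,by,bz)],-1)
m=ok&(H>=20)&(H<=32)&(S>110)&(abs(B[...,1])<80)&(B[...,0]>-10)&(B[...,0]<140)&(B[...,2]>-10)
for lo in range(0,140,10):
    k=m&(B[...,0]>=lo)&(B[...,0]<lo+10)
    if k.sum()>5: print(lo,k.sum(),np.median(B[k][:,2]).round(1))
k=ok&(V<60)&(abs(B[...,1])<45)&(B[...,0]>50)&(B[...,0]<115)&(B[...,2]>0)&(B[...,2]<20)
print("ridge u",np.percentile(B[k][:,0],[3,97]))
```

```text
t 12.43 now box mm [-20.4  -1.3 141. ] F box [ 0.38  0.71 -0.26] w -0.0 sign -1.0
rot deg (tool) [0.12 0.01 0.27] | shift cm, present axes [13.65  9.41 -0.12] | after the turn [13.7   9.34 -0.13]
q [-0.21 -0.01  1.95  0.    1.21  1.75]
10 155 2.9
20 211 3.8
30 204 3.9
40 221 4.6
50 213 4.8
60 222 5.1
70 187 5.6
80 114 7.3
90 84 6.7
100 88 6.4
110 56 7.7
120 43 7.7
130 6 12.0
ridge u [ 86.02869648 109.44741879]
```

View pics/s7.png

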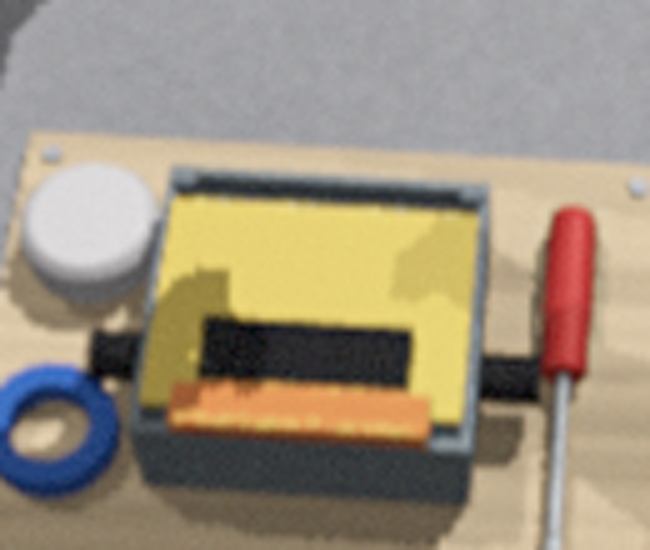

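The cover lies under the lip at (300,410), and the ridge has moved forward to (305,350). The height profile rises by about 0.04 rad, which matches resting up against the lip. The other items have not moved, so I'll hand in.

```bash
python3 -c "
from workcell import *
print(finish_job())"
```

```text
the job is handed in; nothing more can be done
None
```

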